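# Find the loose bolt on the tube mixer and hold its keeper open

### The job

The deck plate of the tube mixer has worked up at its front edge: first press it down flat again. Then tap down firmly on the three bolt heads in front of it until you find the loose one, which sinks 6 mm into the base and stays down. Lift only that bolt's hinged keeper by its tab, clearly more than halfway to upright (about 60 degrees), and finish while still holding it open with the gripper so that a colleague can get at the bolt; leave the other keepers shut and do not shift the things standing around.

Things in the scene. Friction and masses are not known exactly. Their poses are not given: they have to be found in the camera images.
- mixer: Tube mixer base fixed to the bench: white metal box 190 x 270 mm, front top 50 mm high, grey motor housing (to 83 mm high) along its back, x = 115 to 165 mm. Origin at bench height; x axis points from the front (side with the tabs, facing the robot; face at x = -75 mm) to the back, y left, z up. Bolts at x = -45 mm, y = 85, 0, -85 mm.
- deck (a joint): Flat steel deck plate, 104 x 252 x 4 mm, between bolt row and motor housing, hinged along its back edge (mixer x = 112, z = 46 mm). Value = tilt of its front edge upwards, rad; 0 = flat, top face flush with the base top at 50 mm. Stiff: about 4 N pressed on its front part moves it, and it stays where left. Starts at 0.1 to 0.2.
- deck_press (a point): Point on the deck plate's top face, 14 mm behind the middle of its raised front edge, 90 mm from the hinge; a good place to press.
- bolt_left (a joint): How far the left (+y of the mixer) bolt has sunk from its start, m. Hex steel head 19 mm across corners, top 68 mm above the bench. A tight bolt is hard and gives less than 1 mm; the loose one (exactly one, any of the three, looks the same) slides down 6 mm under about 4 N, then stops hard, and stays down.
- bolt_left_top (a point): Centre of the top face of the left (+y of the mixer) bolt head (moves with the bolt).
- keeper_left (a joint): Opening of the left (+y of the mixer) keeper, rad: 0 shut, 1.4 stop. Hinged dark steel frame 72 x 44 x 4 mm lying around the bolt head (27 mm window, clears the head), hinge behind the bolt; a tab 14 mm wide, 7 mm thick sticks 36 mm out of its front edge, over free air beyond the base's front face. 60 g; weight and a weak spring shut it if let go (about 1 N at the tab).
- keeper_left_tab (a point): Grip point on the left (+y of the mixer) keeper's tab: mid thickness, 12 mm from the tab's tip, 96 mm from the hinge, 55 mm above the bench when shut. Fingers closing along the mixer's y can pinch the 14 mm width from above; the tab may turn between the pads as it rises.
- keeper_left_hinge (a point): Point on the left (+y of the mixer) keeper's hinge axis (parallel to the mixer's y), 5 mm in front of the mixer's origin, 51.5 mm above the bench. The keeper swings up and back (towards +x of the mixer).
- bolt_mid (a joint): How far the middle bolt has sunk from its start, m. Hex steel head 19 mm across corners, top 68 mm above the bench. A tight bolt is hard and gives less than 1 mm; the loose one (exactly one, any of the three, looks the same) slides down 6 mm under about 4 N, then stops hard, and stays down.
- bolt_mid_top (a point): Centre of the top face of the middle bolt head (moves with the bolt).
- keeper_mid (a joint): Opening of the middle keeper, rad: 0 shut, 1.4 stop. Hinged dark steel frame 72 x 44 x 4 mm lying around the bolt head (27 mm window, clears the head), hinge behind the bolt; a tab 14 mm wide, 7 mm thick sticks 36 mm out of its front edge, over free air beyond the base's front face. 60 g; weight and a weak spring shut it if let go (about 1 N at the tab).
- keeper_mid_tab (a point): Grip point on the middle keeper's tab: mid thickness, 12 mm from the tab's tip, 96 mm from the hinge, 55 mm above the bench when shut. Fingers closing along the mixer's y can pinch the 14 mm width from above; the tab may turn between the pads as it rises.
- keeper_mid_hinge (a point): Point on the middle keeper's hinge axis (parallel to the mixer's y), 5 mm in front of the mixer's origin, 51.5 mm above the bench. The keeper swings up and back (towards +x of the mixer).
- bolt_right (a joint): How far the right (-y of the mixer) bolt has sunk from its start, m. Hex steel head 19 mm across corners, top 68 mm above the bench. A tight bolt is hard and gives less than 1 mm; the loose one (exactly one, any of the three, looks the same) slides down 6 mm under about 4 N, then stops hard, and stays down.
- bolt_right_top (a point): Centre of the top face of the right (-y of the mixer) bolt head (moves with the bolt).
- keeper_right (a joint): Opening of the right (-y of the mixer) keeper, rad: 0 shut, 1.4 stop. Hinged dark steel frame 72 x 44 x 4 mm lying around the bolt head (27 mm window, clears the head), hinge behind the bolt; a tab 14 mm wide, 7 mm thick sticks 36 mm out of its front edge, over free air beyond the base's front face. 60 g; weight and a weak spring shut it if let go (about 1 N at the tab).
- keeper_right_tab (a point): Grip point on the right (-y of the mixer) keeper's tab: mid thickness, 12 mm from the tab's tip, 96 mm from the hinge, 55 mm above the bench when shut. Fingers closing along the mixer's y can pinch the 14 mm width from above; the tab may turn between the pads as it rises.
- keeper_right_hinge (a point): Point on the right (-y of the mixer) keeper's hinge axis (parallel to the mixer's y), 5 mm in front of the mixer's origin, 51.5 mm above the bench. The keeper swings up and back (towards +x of the mixer).
- tube_rack: Bystander: white foam block 100 x 78 x 30 mm with 12 capped tubes, 103 mm high in all. Origin under its centre.
- sharps_bin: Bystander: yellow open bin with red rim, about 166 mm wide, 156 mm high. Origin under its centre.
- specimen_jar: Bystander: jar 52 mm wide, 65 mm high. Origin under its centre.
- spanner: Bystander: steel spanner 150 mm long lying on the bench. Origin under its middle.

How it is judged (in metres and radians):
On the way, in this order (a step that is already met when the one before it is completed fails the run):
1. the deck plate is pressed down flat (value of joint deck below 0.025 rad), for 0.2 s.
2. the loose bolt has been found: tapped, it has sunk at least 4 mm (value of joint any of bolt_left, bolt_mid, bolt_right above 0.004 m), for 0.2 s.
3. the loose bolt's keeper is lifted past 45 degrees (((value of joint bolt_left above 0.004 m and value of joint keeper_left above 0.785 rad) or (value of joint bolt_mid above 0.004 m and value of joint keeper_mid above 0.785 rad) or (value of joint bolt_right above 0.004 m and value of joint keeper_right above 0.785 rad))), for 0.2 s.
At the end, for the whole second after the job is handed in: The deck plate lies flat (within 0.035 rad); the loose bolt is sunk at least 4 mm and its keeper stands open more than 0.785 rad (45 degrees), carried by the gripper's fingers (contact at least 0.25 N); the other two keepers are shut (below 0.12 rad) (value of joint deck below 0.035 rad and ((value of joint bolt_left above 0.004 m and value of joint keeper_left above 0.785 rad and contact force between the fingers and keeper_left above 0.25 N and value of joint each of keeper_mid, keeper_right below 0.12 rad) or (value of joint bolt_mid above 0.004 m and value of joint keeper_mid above 0.785 rad and contact force between the fingers and keeper_mid above 0.25 N and value of joint each of keeper_left, keeper_right below 0.12 rad) or (value of joint bolt_right above 0.004 m and value of joint keeper_right above 0.785 rad and contact force between the fingers and keeper_right above 0.25 N and value of joint each of keeper_left, keeper_mid below 0.12 rad))); the arm keeps its last pose, push and grip.
It fails at once if a keeper is lifted whose bolt has not been found loose ((value of joint keeper_left above 0.3 rad and value of joint bolt_left below 0.003 m) or (value of joint keeper_mid above 0.3 rad and value of joint bolt_mid below 0.003 m) or (value of joint keeper_right above 0.3 rad and value of joint bolt_right below 0.003 m)).
It fails at once if a bystander is shifted more than 20 mm (distance of any of tube_rack, sharps_bin, specimen_jar, spanner from where it was at the start of the episode above 0.02 m).
It also fails if it takes over 54 s, if anything falls off the work surface, if the arm or the gripper's body presses on something with over 40 N, if the wrist force passes 120 N, or if a joint passes its speed limit or range.

### The arm

A 6-joint arm with a two-finger parallel gripper is mounted at the origin on the work surface. World frame = base frame: x ahead of the robot, y to its left, z up, the work surface at z = 0. Lengths are in mm, angles in rad, forces in N, time in s.
With the tool pointing down it reaches from about 275 to 1000 mm from the base axis. Payload 8.4 kg.
Tool frame: the origin (TCP) lies at the centre of the arm's flange, where the gripper is bolted on; the fingertips stand 173 mm ahead of it and the grasp point (between the pads) lies 155 mm ahead of it; z points along the fingers, y is the direction in which the jaws open and shut (so a half turn about z gives the same grasp; the last joint's range is limited). The gripper opens to 85 mm and grips with 20 to 120 N. Pads are 22 mm wide; open, the fingers measure 114 mm over their backs; the gripper's body (76 mm by 85 mm) begins 54 mm behind the grasp point. The pads swing forward as they close: fully open they stand 13 mm farther back than shut.
Start: joints at [-1.308, 0.353, 1.633, -0, 1.155, -0.002], TCP at [163.571, -603.22, 404.681] pointing down, gripper open.
Joint ranges: [-2.63, 2.63], [-0.92, 2.1], [0.06, 2.66], [-1.3, 4.44], [0, 2.69], [-3.02, 3.02]. Speed limits (rad/s): [2.22, 2.22, 2.79, 3.14, 3.14, 3.14].

### API

Orientations are given as [roll, pitch, yaw] about the fixed x, y, z axes, in that order (R = Rz(yaw) Ry(pitch) Rx(roll)).
In Python, from rig import sense, grab_frame, camera_model, sign_off gives the robot as it stands. The module is installed in compiled form; this text tells all that it offers.
- The arm moves only by the tool step_arm, never from a script. Its argument "commands" is a list of rows, each a list of 3 entries, a list of its own where there are three numbers: the shift along the tool's x, y, z in mm, then the turn about the tool's z in rad, then the opening, from 0 (shut) to 1 (fully open). A call has 1 to 20 rows; each row shifts and turns the pose as measured when the row begins, along the tool's axes as they then stand; what a row does not reach is not made up. A row lasts 1/8 s, in which the tool goes at most 62.5 mm and 10.7 degrees, less where a joint would pass 70% of its speed; a pose out of reach is approached as far as the arm can. A call with a gripper value outside its range is refused whole. The fingers move at their own pace and stop on an object; "force" is the grip in N (left out, the last holds). Time passes only in rows, so rows that do not move let the fingers close. It gives the time, the measured TCP pose, the force and the opening at its end, in the units of the state.
- sense(): the state, without advancing time (a new reading comes with each control period).
- grab_frame(name): name is "scene" or "top"; returns the picture (384x512x3 uint8, blue, green, red); there is no depth.
- camera_model(name): a dict with "fx", "fy", "cx", "cy" (pixels), "R" (3x3) and "t" (3): a world point X has camera coordinates R X + t. Camera axes: x right, y down, z forward; pixel columns grow to the right and rows downward; lengths in mm; the calibration is good to about 2 mm. A picture is of the moment at which its call begins. camera_model takes no time and is no camera call.
- sign_off(): hands the job in, once; it reports no verdict.
The state is a dict: "clock": time; "qpos": joint angles; "qvel": joint speeds; "joint_efforts": joint torques, N m; "eef_pos": TCP position; "tcp_rot": TCP orientation; "contact_force": force on the tool from outside, world axes, zero at the start; "wrist_torque": the same for the moment, N m; "opening": opening from 0.0 (shut) to 1.0 (fully open).
Only numpy, scipy, OpenCV 4.12 (cv2) and the standard library are available. Lean on these libraries where they do the work, as an engineer would, in place of code of your own. Each camera call takes 0.05 s, during which the arm holds its last target. There are 200 camera calls.

## Working session

There is one attempt and no reset: what is moved stays moved. The work goes in short steps, Python scripts to look and compute and a tool call to move; the robot and the scene stay as the last step left them, time stands still between calls to the robot, and variables do not carry over. Pictures are saved under pics/ and viewed, about 8 in all and at most 12, crops included, and the job is handed in when it is done.

Besides the shell and the picture viewer there is one more tool, called after ">>>" by a JSON object that holds its "name" and its "arguments". step_arm: Moves the arm, as the interface text tells. Its arguments: {"type":"object","properties":{"commands":{"type":"array","items":{"type":"array"}},"force":{"type":"number"}},"required":["commands"]}

```bash
mkdir -p pics; python3 - <<'E'
from rig import *
import cv2,numpy as np
s=sense();print({k:np.round(v,3).tolist() for k,v in s.items()})
for n in("scene","top"):
    c=camera_model(n);R=np.array(c["R"]);print(n,c["fx"],c["cx"],c["cy"],np.round(R,3).tolist(),np.round(-R.T@np.array(c["t"])))
    cv2.imwrite(f"pics/{n}0.png",grab_frame(n))
E
```

```text
{'clock': 0.0, 'qpos': [-1.308, 0.354, 1.634, -0.0, 1.155, -0.002], 'qvel': [0.0, 0.0, -0.001, 0.001, -0.001, -0.0], 'joint_efforts': [-0.003, -60.527, -34.206, -0.0, 0.009, 0.0], 'eef_pos': [163.485, -602.983, 403.968], 'tcp_rot': [-3.14, 0.0, 0.265], 'contact_force': [-1.182, -0.183, -0.273], 'wrist_torque': [0.051, 0.098, 0.038], 'opening': 1.0}
scene 362.0644592114613 253.30747034519666 190.85217846188525 [[0.033, 0.999, 0.0], [0.77, -0.026, -0.638], [-0.637, 0.021, -0.77]] [1188.  -37.  868.]
top 474.5095507458672 252.20199912185868 196.5996618716978 [[-0.008, -1.0, -0.001], [-0.991, 0.008, -0.135], [0.135, -0.0, -0.991]] [ 368.   13. 1266.]
```

View pics/scene0.png

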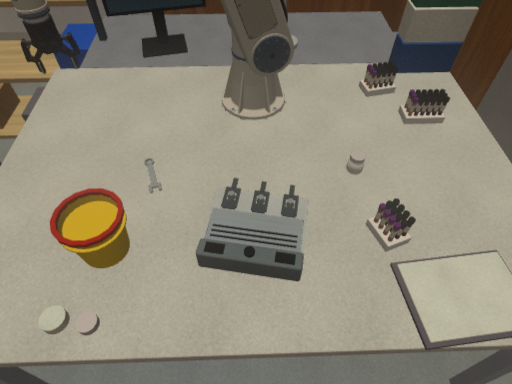

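View pics/top0.png

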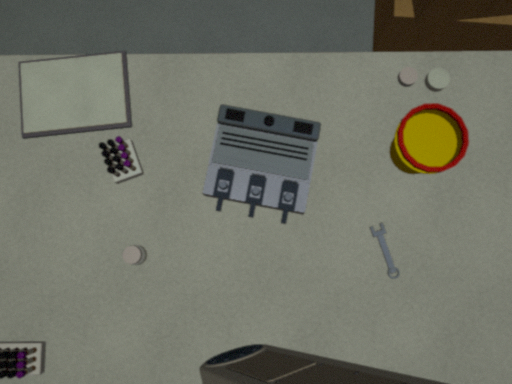

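Mixer at about (262,160) in the top view, with the tabs at rows 205-220. The spanner, bin, jar and rack are well clear of it. Next I'll zoom in.

```bash
python3 - <<'E'
import cv2,numpy as np
a=cv2.imread("pics/top0.png")[95:230,190:335];b=cv2.imread("pics/scene0.png")[170:285,185:320]
a=cv2.resize(a,None,fx=4,fy=4,interpolation=cv2.INTER_CUBIC)
cv2.imwrite("pics/ct.png",a)
E
```

```text
(no output)
```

View pics/ct.png

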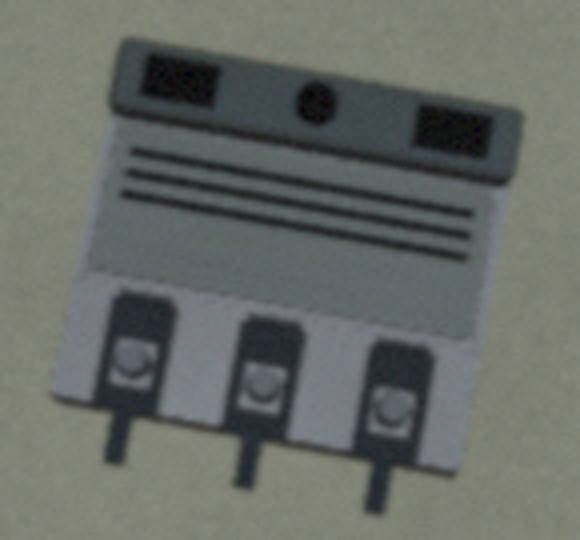

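The crop shows bolt heads at (131,360), (264,383) and (392,407), and tab tips at (114,462), (243,487) and (374,513). The base's front top corners are at (52,398) and (455,472). I'll fit the pose by casting these points onto their known heights.

```bash
cat > h.py <<'E'
from rig import *
import cv2,numpy as np
from scipy.optimize import least_squares
def ray(n,uv,z):
    c=camera_model(n);R=np.array(c["R"]);o=-R.T@np.array(c["t"])
    d=R.T@np.array([(uv[0]-c["cx"])/c["fx"],(uv[1]-c["cy"])/c["fy"],1]);return o+d*(z-o[2])/d[2]
def proj(n,X):
    c=camera_model(n);p=np.array(c["R"])@X+np.array(c["t"]);return p[0]/p[2]*c["fx"]+c["cx"],p[1]/p[2]*c["fy"]+c["cy"]
def w(p,X): 
    c,s=np.cos(p[2]),np.sin(p[2]);return np.array([p[0]+c*X[0]-s*X[1],p[1]+s*X[0]+c*X[1],X[2]])
E
python3 - <<'E'
from h import *
P=[((131,359),(-45,85,68)),((264,382),(-45,0,68)),((392,406),(-45,-85,68)),((114,463),(-113,85,58.5)),((243,488),(-113,0,58.5)),((374,514),(-113,-85,58.5)),((52,398),(-75,135,50)),((455,473),(-75,-135,50))]
W=[ray("top",((u+.5)/4+189.5,(v+.5)/4+94.5),m[2]) for (u,v),m in P]
f=lambda p:np.concatenate([(w(p,m)-q)[:2] for (_,m),q in zip(P,W)])
r=least_squares(f,[600,0,0],x_scale=[100,100,.1]);p=r.x
print(p,np.round(r.fun.reshape(-1,2),1).tolist())
# scene check
im=cv2.imread("pics/scene0.png");x0,y0=185,170
im=cv2.resize(im[y0:285,x0:320],None,fx=5,fy=5,interpolation=cv2.INTER_CUBIC)
for m in [x[1] for x in P]+[(115,135,83),(115,-135,83),(165,135,83),(165,-135,83)]:
    u,v=proj("scene",w(p,m));cv2.circle(im,(int((u-x0+.5)*5),int((v-y0+.5)*5)),3,(0,0,255),1)
cv2.imwrite("pics/cs.png",im)
s=sense()
for n,m in dict(press=(22,0,50),bl=(-45,85,68),bm=(-45,0,68),br=(-45,-85,68),tl=(-101,85,55),tm=(-101,0,55),tr=(-101,-85,55)).items():print(n,w(p,m).round(1))
E
```

```text
[ 5.91493819e+02 -4.09630630e+00 -1.93401958e-01] [[-0.1, -0.5], [-0.9, 1.0], [-1.1, -1.0], [-1.1, 1.2], [-0.7, 0.1], [0.3, 0.1], [2.3, 2.1], [1.3, -3.1]]
press [613.1  -8.3  50. ]
bl [563.7  88.   68. ]
bm [547.3   4.6  68. ]
br [531.  -78.9  68. ]
tl [508.7  98.7  55. ]
tm [492.4  15.3  55. ]
tr [476.  -68.1  55. ]
```

View pics/cs.png

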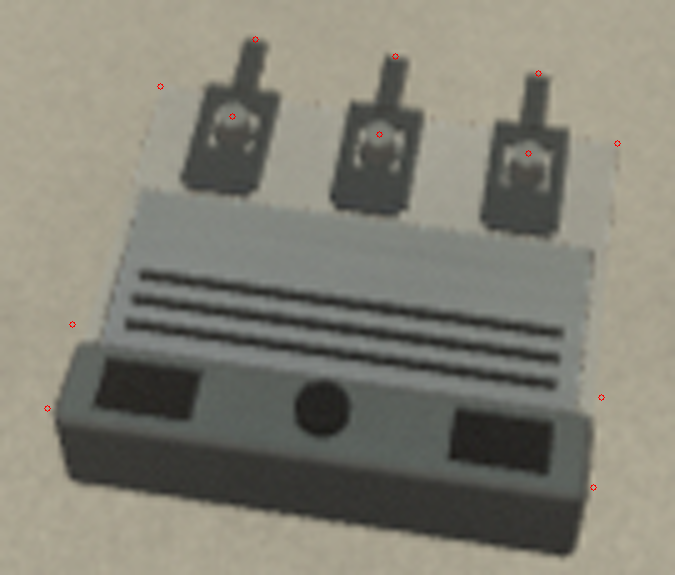

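The fit agrees in both views: bolts and tabs are within about 1 mm, and yaw is -0.193. Next I'll turn the tool to the mixer's axes and move above the deck press point with the gripper shut.

>>> {"name": "step_arm", "arguments": {"commands": [[[0,0,0],0.153,0],[[0,0,0],0.153,0],[[0,0,0],0.153,0],[[23,-48,0],0,0],[[23,-48,0],0,0],[[23,-48,0],0,0],[[23,-48,0],0,0],[[23,-48,0],0,0],[[23,-48,0],0,0],[[23,-48,0],0,0],[[23,-48,0],0,0],[[23,-48,0],0,0],[[23,-48,0],0,0]]}}

```text
clock: 1.72
eef_pos: [495.5, -170.4, 401.6]
tcp_rot: [-3.137, 0.003, -0.216]
contact_force: [0.1, -0.3, -0.1]
opening: 0.001
```

>>> {"name": "step_arm", "arguments": {"commands": [[[17,-36,0],-0.023,0],[[17,-36,0],0,0],[[17,-36,0],0,0],[[17,-36,20],0,0],[[17,-36,30],0,0],[[0,0,40],0,0],[[0,0,40],0,0],[[0,0,10],0,0],[[0,0,0],0,0]]}}

```text
clock: 2.85
eef_pos: [619.0, 0.6, 257.4]
tcp_rot: [-3.137, 0.003, -0.187]
contact_force: [-0.2, 0.2, 0.1]
opening: -0.004
```

>>> {"name": "step_arm", "arguments": {"commands": [[[-4,9.5,6],0,0],[[0,0,8],0,0],[[0,0,6],0,0],[[0,0,4],0,0],[[0,0,4],0,0],[[0,0,4],0,0]]}}

```text
clock: 3.6
eef_pos: [614.1, -9.2, 228.0]
tcp_rot: [-3.136, -0.002, -0.188]
contact_force: [-3.7, 0.2, 4.5]
opening: -0.002
```

>>> {"name": "step_arm", "arguments": {"commands": [[[0,0,3],0,0],[[0,0,3],0,0],[[0,0,2],0,0]]}}

```text
clock: 3.98
eef_pos: [614.0, -9.1, 223.2]
tcp_rot: [-3.136, -0.001, -0.187]
contact_force: [-12.8, -0.5, 32.1]
opening: -0.001
```

>>> {"name": "step_arm", "arguments": {"commands": [[[0,0,2],0,0],[[0,0,2],0,0],[[0,0,1],0,0]]}}

```text
clock: 4.35
eef_pos: [613.9, -9.1, 223.4]
tcp_rot: [-3.136, -0.001, -0.187]
contact_force: [-4.4, -0.8, 8.3]
opening: -0.0
```

The deck stopped hard at fingertip height 50 mm, so it is flat. Next is the middle bolt: raise, then move back 67 mm.

>>> {"name": "step_arm", "arguments": {"commands": [[[0,0,-20],0,0],[[0,0,-20],0,0],[[-25,0,-5],0,0],[[-25,0,0],0,0],[[-17,0,0],0,0],[[0,0,0],0,0]]}}

```text
clock: 5.1
eef_pos: [547.8, 3.6, 271.2]
tcp_rot: [-3.135, -0.007, -0.187]
contact_force: [-0.4, 0.3, 0.3]
opening: 0.003
```

>>> {"name": "step_arm", "arguments": {"commands": [[[0,0,10],0,0],[[0,0,10],0,0],[[0,0,4],0,0],[[0,0,2],0,0],[[0,0,2],0,0],[[0,0,2],0,0]]}}

```text
clock: 5.85
eef_pos: [550.4, 3.4, 238.8]
tcp_rot: [-3.135, -0.008, -0.187]
contact_force: [-2.4, 0.9, 3.6]
opening: -0.0
```

>>> {"name": "step_arm", "arguments": {"commands": [[[0,0,2],0,0],[[0,0,2],0,0],[[0,0,2],0,0]]}}

```text
clock: 6.22
eef_pos: [550.7, 3.5, 235.0]
tcp_rot: [-3.135, -0.009, -0.187]
contact_force: [-12.4, 0.1, 40.5]
opening: 0.001
```

The middle bolt started moving at tip height about 68 mm, slid to 62 mm under about 4 N, then stopped hard (40 N). It is the loose one. Next is its tab: raise, half open, move over the tab.

>>> {"name": "step_arm", "arguments": {"commands": [[[0,0,-20],0,0],[[0,0,-20],0,0.1],[[-20,0,0],0,0.5],[[-20,-1,0],0.006,0.5],[[-19,0,0],0,0.5],[[0,0,0],0,0.5],[[0,0,0],0,0.5]], "force": 30}}

```text
clock: 7.1
eef_pos: [492.8, 15.6, 276.2]
tcp_rot: [-3.134, -0.014, -0.193]
contact_force: [-0.3, 0.4, 0.3]
opening: 0.499
```

```bash
python3 - <<'E'
from h import *
a=grab_frame("top")[150:235,210:330];b=grab_frame("scene")[120:260,180:320]
r=lambda i:cv2.resize(i,(400,400*i.shape[0]//i.shape[1]),interpolation=cv2.INTER_CUBIC)
a,b=r(a),r(b);h=max(len(a),len(b))
p=lambda i:cv2.copyMakeBorder(i,0,h-len(i),0,0,0)
cv2.imwrite("pics/g1.png",np.hstack([p(a),p(b)]))
s=sense();print(s["eef_pos"],s["tcp_rot"],s["opening"])
E
```

```text
[492.74824197  15.50130985 276.0701497 ] [-3.13398795 -0.01385357 -0.19363437] 0.5005065769068918
```

View pics/g1.png

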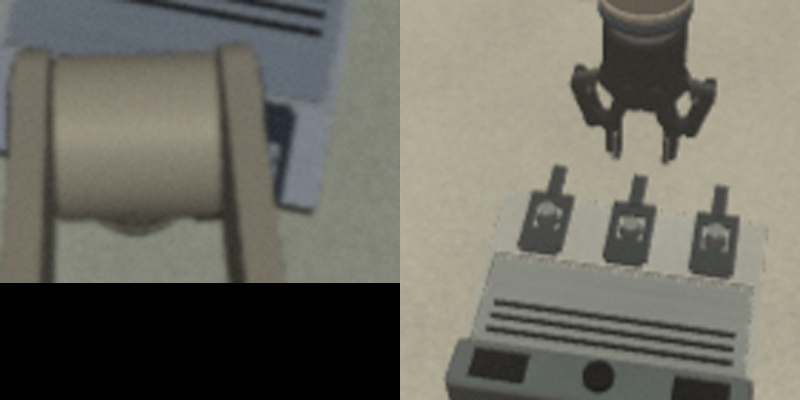

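The scene view shows the gripper, fingers about 42 mm apart, straight above the middle tab (right panel, about (640,180)). Small pitch correction, then descend and close.

>>> {"name": "step_arm", "arguments": {"commands": [[[-3,1,15],0,0.5],[[0,0,15],0,0.5],[[0,0,15],0,0.5],[[0,0,10],0,0.5],[[0,0,5],0,0.5],[[0,0,0],0,0.5]]}}

```text
clock: 7.95
eef_pos: [490.9, 15.1, 210.3]
tcp_rot: [-3.134, -0.012, -0.194]
contact_force: [0.2, -0.2, 0.2]
opening: 0.498
```

>>> {"name": "step_arm", "arguments": {"commands": [[[0,0,0],0,0],[[0,0,0],0,0],[[0,0,0],0,0],[[0,0,0],0,0],[[0,0,0],0,0],[[0,0,-5],0,0],[[0,0,-5],0,0]]}}

```text
clock: 8.82
eef_pos: [491.4, 14.0, 222.0]
tcp_rot: [-3.136, -0.015, -0.193]
contact_force: [4.2, -3.1, -3.8]
opening: 0.155
```

The tab is held (opening 0.155, about 13 mm). I'll follow the arc around the hinge.

>>> {"name": "step_arm", "arguments": {"commands": [[[2,0,-10],0,0],[[3,0,-9.5],0,0],[[4,0,-9],0,0],[[5,0,-8.5],0,0],[[0,0,0],0,0]]}}

```text
clock: 9.45
eef_pos: [505.7, 11.0, 262.6]
tcp_rot: [-3.136, -0.016, -0.193]
contact_force: [2.3, -1.7, -4.7]
opening: 0.152
```

>>> {"name": "step_arm", "arguments": {"commands": [[[7,-0.5,-7.5],0,0],[[7,-0.5,-7.5],0,0],[[8,0,-6.5],0,0],[[8,0,-5],0,0],[[0,0,0],0,0]]}}

```text
clock: 10.07
eef_pos: [534.7, 5.6, 289.8]
tcp_rot: [-3.138, -0.008, -0.193]
contact_force: [-0.9, -1.1, -3.8]
opening: 0.153
```

>>> {"name": "step_arm", "arguments": {"commands": [[[6,0,-3],0,0],[[6,0,-2],0,0],[[0,0,0],0,0],[[0,0,0],0,0]]}}

```text
clock: 10.58
eef_pos: [545.9, 3.4, 295.1]
tcp_rot: [-3.138, -0.004, -0.193]
contact_force: [-3.6, -2.6, -1.8]
opening: 0.16
```

```bash
python3 - <<'E'
from h import *
a=grab_frame("top");b=grab_frame("scene")
cv2.imwrite("pics/f.png",cv2.resize(b[120:270,170:330],(800,600*1),interpolation=cv2.INTER_CUBIC)[:600])
s=sense();print(s["eef_pos"],s["contact_force"],s["opening"])
print({n:float(cv2.absdiff(b,cv2.imread("pics/scene0.png"))[y0:y1,x0:x1].mean().round(1)) for n,(x0,x1,y0,y1) in dict(bin=(45,135,180,270),spanner=(140,165,155,195),jar=(345,370,145,175),rack=(365,412,195,250)).items()})
E
```

```text
[545.89360259   3.37212546 295.05501421] [-3.2532154  -1.74317396 -2.54241144] 0.15125466765458573
{'bin': 4.0, 'spanner': 4.7, 'jar': 4.4, 'rack': 3.8}
```

View pics/f.png

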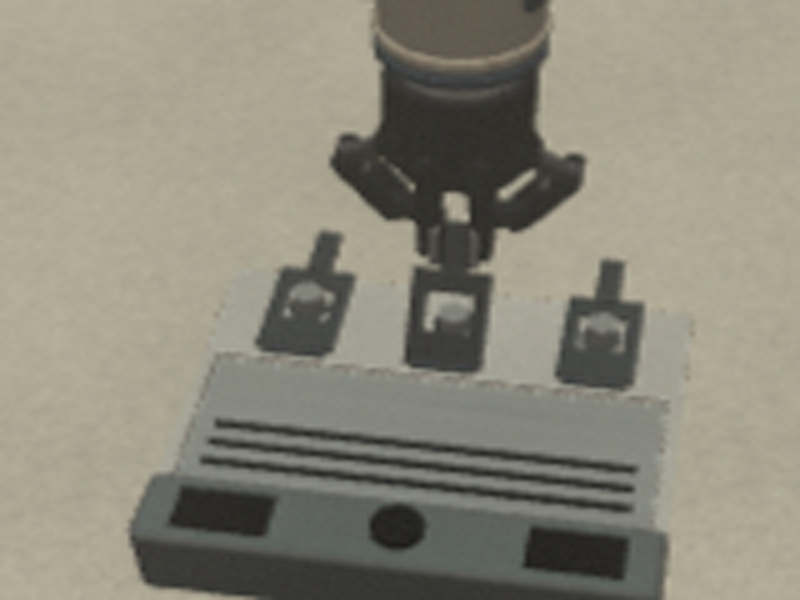

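The picture shows the middle keeper standing open, its tab between the fingers at about (455,245). The two outer keepers are shut and the deck is flat. The bystander patches differ from the first picture by about 4 grey levels, which looks like noise. Handing in.

```bash
python3 -c "
from rig import *
print(sign_off())"
```

```text
the job is handed in; nothing more can be done
None
```

The job is handed in with the middle bolt's keeper held open in the gripper; by the robot's clock it took about 10.6 s. No verdict is reported.

- **Deck:** I pressed it until it stopped hard at about 32 N, with the fingertips at 50 mm, so it lies flat.
- **Loose bolt:** I tapped the middle bolt first. It slid from about 68 to 62 mm at about 4 N, then stopped hard at about 40 N. I did not tap the other two, since exactly one is loose.
- **Keeper:** I gripped the middle tab at 30 N and lifted it along its arc. The tool position puts it about 65° open (roughly 1.1 rad). The opening reads 13 mm on the 14 mm tab, and contact force is still measured.

In the last picture the outer keepers are shut and the deck is flat. The picture areas around the bin, spanner, jar and the nearest rack are unchanged beyond noise. None of these checks failed. The one disagreement was early: in the scene view, the fitted outline of the motor housing was a few pixels off, while the bolts and tabs I worked from matched in both views.

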